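# Tip the marker pen out of its storage tube

### The job

A marker pen is stored inside the aluminium tube that tips on a grey stand. Press the black thumb pad down until the tube is fully tipped and the pen slides out onto the wire chute, then take that pen by its exposed part, lift it over the end stop and lay it flat in the white carton tray. Leave the other marker pen on the worktop alone.

Things in the scene. Friction and masses are not known exactly. Their poses are not given: they have to be found in the camera images.
- pen_mid (a point): Middle of the stored marker pen, on its axis: white, blue cap, a round rod 139 mm long, 16 mm thick. x along the pen to the blue cap, which points to the tube's mouth. It starts hidden in the tube; tipped, it slides out in about a second and rests on the chute against the end stop, 20 mm still in the tube. To free it: up 15 mm square to the tube (room for 18), 30 mm or more along it, then up.
- thumb_pad (a point): Top centre of the black ribbed thumb pad (36 mm along the tube, 24 across) on the aluminium tube, turning with it. x along the tube to its mouth, y across, z up. Tube 42 mm thick, bore 36, centre line at z -26 mm, blue closed end at x -139, mouth at x +20. A chute of two wires (11 mm wide over all) runs to an upturned stop at x +140, 13 mm high over the pen's underside; there the pen's middle is at x +69, z -36, the wires 7 mm below its axis.
- tube (a joint): Tipping of the tube, rad: 0 = mouth 10 deg up (start), 0.175 = level, 0.56 = hard stop, mouth 22 deg down. Pivot 40 mm behind the thumb pad's centre and 26 mm below it, 130 mm above the worktop, between grey cheeks 63 mm wide over all that reach 142 mm up. About 2 N down on the pad moves it; it stays where it is left.
- tray: White carton tray, open above, fixed, 260 mm (x) by 200 mm (y), walls 38 mm high and 2 mm thick. Origin at the centre of its underside; inner floor 2 mm above it; z up.
- spare_pen: A second, identical marker pen (139 mm long, 16 mm thick) lying loose on the worktop, which must stay there. Origin on its underside at mid length; x along the pen.

How it is judged:
By the outcome, as a careful person would: the job done as asked, in the order asked, and still so for the second after the job is handed in, with the robot touching nothing.
It also fails if it takes over 48 s, if anything falls off the work surface, if the arm or the gripper's body presses on something with over 40 N, if the wrist force passes 120 N, or if a joint passes its speed limit or range.

### The arm

A 6-joint arm with a two-finger parallel gripper is mounted at the origin on a cart in front of the work surface, level with it; the furniture and walls round the work are solid. World frame = base frame: x ahead of the robot, y to its left, z up, the work surface at z = 0. Lengths are in mm, angles in rad, forces in N, time in s.
With the tool pointing down it reaches from about 400 to 925 mm from the base axis. Payload 12.5 kg.
Tool frame: the origin (TCP) lies at the very end of the fingers, on their centre line; the grasp point (between the pads) lies 19 mm behind it; z points along the fingers, x is the direction in which the jaws open and shut, and the axes are right-handed (so a half turn about z gives the same grasp; the last joint's range is limited). The gripper opens to 95 mm and grips with 3 to 60 N. Pads are 20 mm wide; open, the fingers measure 119 mm over their backs; the gripper's body (75 mm by 180 mm) begins 59 mm behind the grasp point.
Start: joints at [1.072, 0.491, 1.559, -0, 1.092, -0.106], TCP at [239.221, 577.426, 214.661] pointing down, gripper open.
Joint ranges: [-3.1, 3.1], [-0.84, 2.19], [0.05, 2.79], [-1.13, 4.28], [0.06, 2.93], [-2.69, 2.69]. Speed limits (rad/s): [2.22, 2.22, 2.79, 3.14, 3.14, 3.14].

### API

Orientations are given as [roll, pitch, yaw] about the fixed x, y, z axes, in that order (R = Rz(yaw) Ry(pitch) Rx(roll)).
In Python, from cell import env gives the robot as it stands.
- The arm moves only by the tool arm_command, never from a script. Its argument "motion" is one flat list of numbers, 7 for each row, row after row: the opening, from -1 (shut) to 1 (fully open), then the shift along the tool's x, y, z in mm, then the turn, a rotation vector about the tool's x, y, z in degrees. In form: [fingers, dx, dy, dz, rx, ry, rz, fingers, dx, dy, dz, rx, ry, rz, ...]. A call has 1 to 20 rows; each row is the pose to reach, as a shift and turn from the pose commanded when the call began, along the tool's axes at that moment; what a row does not reach only later rows make up. A row lasts 1/10 s, in which the tool goes at most 50 mm and 8.59 degrees, less where a joint would pass 70% of its speed; a pose out of reach is approached as far as the arm can. A call with a gripper value outside its range is refused whole. The fingers move at their own pace and stop on an object; the grip force is fixed at half the most. Time passes only in rows, so rows that repeat a pose let the fingers close. It gives the time, the measured TCP pose, the force and the opening at its end, in the units of the state.
- env.state(): the state, without advancing time (a new reading comes with each control period).
- env.read_camera(name): name is "side" or "top" or "wrist"; returns (picture, depth): 400x640x3 uint8, red, green, blue; 400x640 float32, mm along the optical axis (not along the pixel's ray), 0 where there is no reading.
- env.calibration(name): a dict with "fx", "fy", "cx", "cy" (pixels), "cam_to_world" (4x4, takes a point from camera to world coordinates). Camera axes: x right, y down, z forward; pixel columns grow to the right and rows downward; lengths in mm; the calibration is good to about 2 mm. A picture is of the moment at which its call begins: read the wrist's pose just before it. calibration takes no time and is no camera call; for the wrist camera it gives the pose at the moment of the call.
- env.job_done(): hands the job in, once; it reports no verdict.
Trained networks look in the newest picture that a camera, given by its name, has taken for a name from the list of things; names that differ only in an ending like _2 or _b are one class to them, and where a whole thing is asked for, a point or a joint stands for the part that bears it (a point fixed in the world has none). Each returns a list of dicts, best first, with "confidence" (0 to 1); they miss things now and then, are a little off and sometimes report something else, mostly with a low value. They report only what shows in the picture. A call takes as long as a camera call.
- env.recognise(camera, label): "location" ([column, row] in pixels, amid what is visible of it).
- env.silhouettes(camera, label): "region" (400x640 bool, what is visible of it) and "location" ([column, row] in pixels, amid what is visible of it).
- env.spot_point(camera, label): "location" ([column, row] in pixels: a listed point, or the origin of a listed thing).
The state is a dict: "t": time; "joints": joint angles; "qvel": joint speeds; "tau": joint torques, N m; "eef_pos": TCP position; "tcp_rot": TCP orientation; "ft_force": force on the tool from outside, world axes, zero at the start; "moment": the same for the moment, N m; "opening": opening from 0.0 (shut) to 1.0 (fully open).
Only numpy, scipy, OpenCV 4.12 (cv2) and the standard library are available. Lean on these libraries where they do the work, as an engineer would, in place of code of your own. Each camera call takes 0.05 s, during which the arm holds its last target.

## Working session

There is one attempt and no reset: what is moved stays moved. The work goes in short steps, Python scripts to look and compute and a tool call to move; the robot and the scene stay as the last step left them, time stands still between calls to the robot, and variables do not carry over. Pictures are saved under pics/ and viewed, and the job is handed in when it is done.

Besides the shell and the picture viewer there is one more tool, called after ">>>" by a JSON object that holds its "name" and its "arguments", one argument or row to a line. arm_command: Moves the arm, as the interface text tells. Its arguments: {"type":"object","properties":{"motion":{"type":"array","items":{"type":"number"}}},"required":["motion"]}

```bash
mkdir -p pics; ls; cat > h.py <<'E'
from cell import env
import numpy as np, cv2
from scipy.spatial.transform import Rotation as R
np.set_printoptions(suppress=True,precision=2)
def snap(n,f):
    p,d=env.read_camera(n); cv2.imwrite('pics/'+f,p[:,:,::-1]); return p,d
def w(n,uv,z,c=None):
    c=c or env.calibration(n); uv=np.atleast_2d(uv).astype(float); z=np.atleast_1d(z)
    P=np.c_[(uv[:,0]-c['cx'])/c['fx']*z,(uv[:,1]-c['cy'])/c['fy']*z,z,np.ones(len(uv))]
    return (P@np.array(c['cam_to_world']).T)[:,:3]
def proj(n,P,c=None):
    c=c or env.calibration(n); P=np.atleast_2d(P); q=np.c_[P,np.ones(len(P))]@np.linalg.inv(c['cam_to_world']).T
    return np.c_[q[:,0]/q[:,2]*c['fx']+c['cx'],q[:,1]/q[:,2]*c['fy']+c['cy']]
def at(d,uv):
    u,v=np.round(uv).astype(int); a=d[max(v-1,0):v+2,max(u-1,0):u+2]; a=a[a>0]; return np.median(a) if len(a) else 0
E
python3 - <<'E'
from h import *
s=env.state(); print(s)
for n in ['top','side']:
    p,d=snap(n,n+'0.png'); np.save(n+'0.npy',d)
    for l in ['thumb_pad','tube','tray','spare_pen','pen_mid']:
        for r in env.spot_point(n,l)[:2] if l!='tube' else env.recognise(n,l)[:2]:
            z=at(d,r['location']); print(n,l,round(r['confidence'],2),np.array(r['location']),z,w(n,r['location'],z)[0])
E
```

```text
pics
{'t': 0.0, 'joints': array([ 1.07,  0.49,  1.56, -0.  ,  1.09, -0.11]), 'qvel': array([-0.,  0., -0., -0., -0.,  0.]), 'tau': array([ -0.  , -61.26, -25.82,   0.07,   0.05,  -0.  ]), 'eef_pos': array([239.11, 577.19, 214.06]), 'tcp_rot': array([-3.14,  0.  ,  1.18]), 'ft_force': array([-0.3 , -0.44, -0.03]), 'moment': array([ 0.02, -0.03,  0.  ]), 'opening': 0.9982671893834232}
top thumb_pad 0.87 [244.4 166.8] 1179.9489 [568.61 170.26 162.51]
top tube 0.97 [231.8 169.3] 1191.0836 [563.55 201.98 150.85]
top tray 0.75 [391.3 189.5] 1338.9501 [ 541.82 -203.02    2.18]
top spare_pen 0.55 [299.6 246.4] 1314.285 [382.81  39.16  13.98]
side thumb_pad 0.8 [352.1 156. ] 976.8642 [565.52 168.11 163.3 ]
side tube 0.75 [351.5 161.2] 966.8779 [562.52 153.06 155.55]
side tray 0.74 [358.7 312.6] 716.74603 [ 538.88 -204.04    2.78]
```

View pics/top0.png

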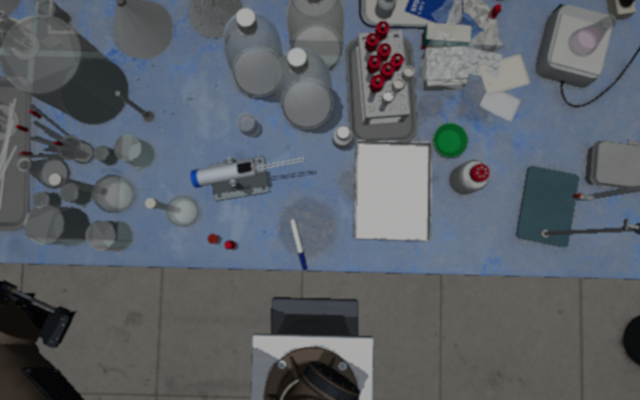

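View pics/side0.png

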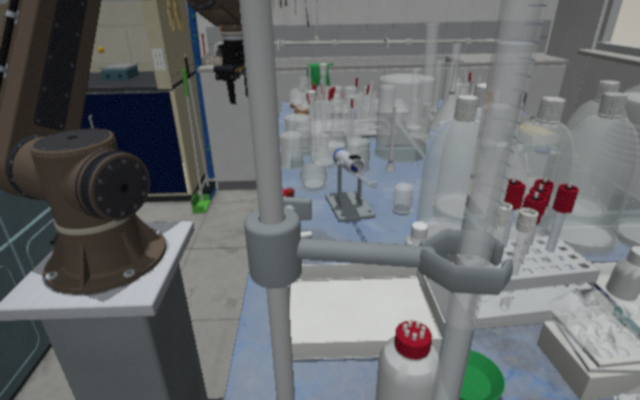

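```bash
python3 - <<'E'
from h import *
p,d=snap('top','top1.png')
cv2.imwrite('pics/crop.png',cv2.resize(p[120:280,160:440,::-1],None,fx=2.8,fy=2.8,interpolation=cv2.INTER_CUBIC))
r=env.silhouettes('top','tube')[0]; m=r['region']; v,u=np.nonzero(m); P=w('top',np.c_[u,v],d[v,u]); P=P[(d[v,u]>0)]
print(len(P),P.min(0),P.max(0))
Q=P[(P[:,2]>110)&(P[:,2]<230)]
xy=Q[:,:2];c=xy.mean(0);_,S,V=np.linalg.svd(xy-c);print(c,V[0],np.degrees(np.arctan2(V[0,1],V[0,0])))
t=(xy-c)@V[0]; print(t.min(),t.max())
for a in range(-120,160,20):
    k=(abs(t-a)<10)
    if k.any(): print(a,k.sum(),Q[k].mean(0),Q[k][:,2].max())
for uv in [(195,178),(303,158),(289,161)]: print(uv,w('top',uv,at(d,uv)))
# surroundings heights
K=[(u,v) for v in range(90,260,10) for u in range(150,440,15)]
g=np.array([[w('top',(u,v),at(d,(u,v)))[0,2] for u in range(150,440,12)] for v in range(90,270,10)]).round().astype(int)
for v,row in zip(range(90,270,10),g): print(v,round(w('top',(250,v),1320)[0,0]),row)
print([round(w('top',(u,170),1320)[0,1]) for u in range(150,440,12)])
c=env.calibration('top')
for l in ['spare_pen','tray']:
    m=env.silhouettes('top',l)[0]['region'];v,u=np.nonzero(m);P=w('top',np.c_[u,v],d[v,u]);print(l,len(P),P.min(0),P.max(0),np.median(P,0));rc=cv2.minAreaRect(P[:,:2].astype(np.float32));print(rc)
E
```

```text
1303 [522.26  27.44  -6.99] [624.09 336.27 167.47]
[557.58 212.22] [-0.2   0.98] 101.52806068724423
-187.9169416589863 93.52928996399216
-120 14 [582.04  92.91 130.45] 135.14335122576858
-100 4 [578.69 107.48 129.19] 134.02341944535192
-60 135 [570.07 154.59 145.98] 167.4716350543206
-40 138 [563.71 172.79 155.22] 165.47790701581516
-20 138 [561.74 193.   147.68] 162.1432487772463
0 150 [558.9  212.11 143.2 ] 152.85977913558395
20 133 [553.09 231.62 140.12] 149.1578555590413
40 136 [549.47 251.14 136.76] 147.08497431764476
60 136 [545.4  271.01 133.59] 142.3697850339547
80 144 [541.75 290.97 129.8 ] 139.10288058289711
100 17 [539.42 301.86 130.82] 136.6528487916421
(195, 178) [[542.31 293.19 134.66]]
(303, 158) [[595.1   32.1  152.63]]
(289, 161) [[590.01  66.59 134.31]]
90 794 [ -1  -3  -1  -4  -1  -2  -2   0  54  69  43 241 261 262 246 189  -3   0
  85 213  50  91  18   5   4]
100 767 [ -1  -1  -2  -2  -4  -3  -1  -3  -1  -1  -4 201 231 232 211 131  -1   2
  86  82 199  83  15   0   0]
110 741 [ -2  -4   0   0  -2  -1  -3  -4  -1  -2  -1  74 178 184 157  60  -2   1
  84  86  48  46
[... 1257 characters left out ...]
1 -1  0  1  2  2  3
  0]
250 370 [-2  1  0  0 -1 -2 -2  0  0  0 -1 -1 -2 -1 -1 -1  1 -2  0  0 -2 -2  2  0
 -2]
260 343 [-2 -1 -1 -1 -3 -1 -2  0 -2 -1 -1 -1  0  0  0  0 -1 -3 -3  0  0 -1 -3 -1
 -1]
[442, 410, 378, 346, 314, 283, 251, 219, 187, 155, 123, 91, 59, 28, -4, -36, -68, -100, -132, -164, -195, -227, -259, -291, -323]
spare_pen 324 [323.54  18.13  -6.49] [455.16  64.51  19.5 ] [386.57  41.21  11.82]
((388.9737243652344, 42.63933563232422), (137.3499755859375, 17.86042022705078), 16.973730087280273)
tray 7531 [ 389.8  -311.35   -8.7 ] [ 668.31   -8.05 1332.8 ] [ 538.57 -206.67    1.17]
((533.718017578125, -155.1230010986328), (272.7682189941406, 308.17413330078125), 2.8651175498962402)
```

View pics/crop.png

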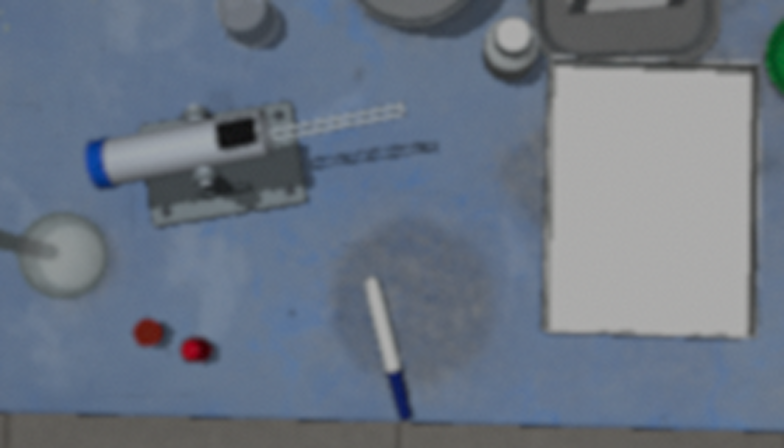

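```bash
cat >> h.py <<'E'
th=np.radians(-78.5); D=np.array([np.cos(th),np.sin(th),0]); Z=np.array([0,0,1.]); C=np.array([-D[1],D[0],0])
PIV=np.array([560.,204.,130.])
def fr(a):
    a=np.radians(a); t=np.cos(a)*D+np.sin(a)*Z; n=-np.sin(a)*D+np.cos(a)*Z
    return t,n,np.c_[C,t,-n]
def tp(a,x,z):   # point in pad frame -> world
    t,n,M=fr(a); return PIV+t*(40+x)+n*(26+z), M
def rel(P,M,s=None,base=None):
    if base is None:
        s=s or env.state(); p0=s['eef_pos']; R0=R.from_euler('xyz',s['tcp_rot']).as_matrix()
    else: p0,R0=base
    return np.r_[R0.T@(P-p0),np.degrees(R.from_matrix(R0.T@M).as_rotvec())].round(2)
E
python3 - <<'E'
from h import *
s=env.state()
print(tp(10,0,0)[0],tp(-22,0,0)[0],tp(-22,69,-36)[0])
P,M=tp(10,0,40); print(P,rel(P,M)); print(rel(P+Z*110,M))
d=np.load('top0.npy'); v,u=np.nonzero(d); W=w('top',np.c_[u,v],d[v,u])
for n,b in dict(bottles=(640,900,-20,200),rod=(400,540,250,480)).items():
    k=(W[:,0]>b[0])&(W[:,0]<b[1])&(W[:,1]>b[2])&(W[:,1]<b[3])&(W[:,2]>90); print(n,W[k].min(0),W[k].max(0))
E
```

```text
[566.95 169.82 162.55] [569.34 158.11 139.12] [579.4  108.64  79.9 ]
[565.57 176.63 201.94] [-245.34  454.9    12.7    -9.19   -4.89   55.85]
[-245.33  454.9   -97.3    -9.19   -4.89   55.85]
bottles [699.27 -19.98  90.  ] [899.99 199.98 335.95]
rod [456.93 250.22  91.36] [539.98 359.57 290.56]
```

>>> {"name": "arm_command", "arguments": {
  "motion": [-1, 0, 0, -140, 0, 0, 0, -1, 0, 0, -140, 0, 0, 0, -1, 0, 0, -140, 0, 0, 0, -1, 0, 0, -140, 0, 0, 0, -1, -245, 455, -125, -9, -5, 56, -1, -245, 455, -125, -9, -5, 56, -1, -245, 455, -125, -9, -5, 56, -1, -245, 455, -125, -9, -5, 56, -1, -245, 455, -125, -9, -5, 56, -1, -245, 455, -125, -9, -5, 56, -1, -245, 455, -125, -9, -5, 56, -1, -245, 455, -125, -9, -5, 56, -1, -245, 455, -125, -9, -5, 56, -1, -245, 455, -125, -9, -5, 56, -1, -245, 455, -125, -9, -5, 56, -1, -245, 455, -125, -9, -5, 56, -1, -245, 455, -125, -9, -5, 56, -1, -245, 455, -125, -9, -5, 56, -1, -245, 455, -125, -9, -5, 56, -1, -245, 455, -125, -9, -5, 56]
}}

```text
t: 2.8
eef_pos: [565.3, 177.9, 339.9]
tcp_rot: [2.969, 0.003, 0.199]
ft_force: [-0.7, 0.6, -0.1]
opening: 0.004
```

```bash
python3 - <<'E'
from h import *
s=env.state(); print(s['t'],s['eef_pos'],s['tcp_rot'],s['opening'],s['ft_force'])
P,M=tp(10,0,25); print(rel(P,M))
snap('wrist','w1.png')
for l in ['thumb_pad']:
    print(env.spot_point('wrist',l)[:2], proj('wrist',tp(10,0,0)[0]),proj('wrist',tp(10,-130,-5)[0]),proj('wrist',tp(10,140,-40)[0]))
E
```

```text
2.8 [565.27 177.87 339.88] [2.97 0.   0.2 ] 0.003945611434920857 [-0.66  0.6  -0.13]
[  0.44 -22.38 151.11  -0.12   0.16  -0.05]
[{'location': [331.9, 144.7], 'confidence': 0.95}] [[327.08 146.62]] [[326.84  -1.32]] [[327.3  259.19]]
```

View pics/w1.png

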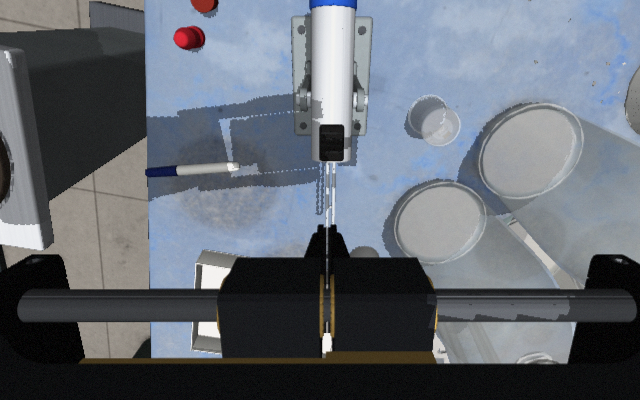

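```bash
python3 - <<'E'
from h import *
p,d=snap('wrist','w2.png'); print(env.calibration('wrist')['fx'])
for r in env.spot_point('wrist','thumb_pad'):
    q=w('wrist',r['location'],at(d,r['location']))[0]; print(q, (q-PIV)@C,(q-PIV)@D,q[2])
for row in [25,60,100,140]:
    k=np.arange(300,365); q=w('wrist',np.c_[k,k*0+row],d[row,k]); q=q[(q[:,2]>100)]; c=(q-PIV)@C; print(row,len(q),c.min(),c.max(),(c.min()+c.max())/2)
print(rel(*tp(10,0,25)))
E
```

```text
359.878044401885
[569.4  174.66 161.92] 3.3644941454290187 30.625918798923568 161.92433902565364
25 44 -14.74377407466422 25.663738752483166 5.459982338909473
60 43 -15.20205679487598 25.214724119747768 5.006333662435893
100 65 -26.186222764505718 36.460523039291 5.13715013739264
140 41 -16.349220801663325 24.74828019984639 4.199529699091533
[  0.24 -23.1  150.82  -0.12   0.18  -0.11]
```

```bash
sed -i 's/^PIV=.*/PIV=np.array([562.7,204.3,130.])/' h.py; python3 - <<'E'
from h import *
b=tp(10,0,25); print(rel(*b))
for a in [10,5,0,-5,-10,-15,-20,-22,-23,-24]:
    print(a,rel(*tp(a,0,-0.5),base=b))
E
```

```text
[  2.95 -22.87 150.85  -0.12   0.18  -0.11]
10 [ 0.  -0.  25.5  0.   0.   0. ]
5 [ 0.    2.07 29.08  5.   -0.    0.  ]
0 [-0.    3.82 32.83 10.   -0.   -0.  ]
-5 [ 0.    5.24 36.72 15.   -0.    0.  ]
-10 [ 0.    6.31 40.72 20.   -0.    0.  ]
-15 [-0.    7.03 44.79 25.    0.    0.  ]
-20 [ 0.    7.39 48.92 30.   -0.   -0.  ]
-22 [ 0.    7.43 50.57 32.   -0.   -0.  ]
-23 [ 0.    7.44 51.4  33.    0.    0.  ]
-24 [-0.    7.42 52.23 34.    0.    0.  ]
```

>>> {"name": "arm_command", "arguments": {
  "motion": [-1, 3, -23, 151, 0, 0, 0, -1, 3, -23, 151, 0, 0, 0, -1, 3, -23, 151, 0, 0, 0, -1, 3, -23, 151, 0, 0, 0, -1, 3, -23, 151, 0, 0, 0, -1, 3, -23, 151, 0, 0, 0]
}}

```text
t: 3.6
eef_pos: [570.1, 174.6, 189.6]
tcp_rot: [2.969, -0.001, 0.198]
ft_force: [0.6, -0.2, 0.8]
opening: -0.002
```

>>> {"name": "arm_command", "arguments": {
  "motion": [-1, 0, 0, 15, 0, 0, 0, -1, 0, 0, 20, 0, 0, 0, -1, 0, 0, 25.5, 0, 0, 0, -1, 0, 1, 27.3, 2.5, 0, 0, -1, 0, 2.1, 29.1, 5, 0, 0, -1, 0, 3, 31, 7.5, 0, 0, -1, 0, 3.8, 32.8, 10, 0, 0, -1, 0, 4.5, 34.8, 12.5, 0, 0, -1, 0, 5.2, 36.7, 15, 0, 0, -1, 0, 5.8, 38.7, 17.5, 0, 0, -1, 0, 6.3, 40.7, 20, 0, 0, -1, 0, 6.7, 42.8, 22.5, 0, 0, -1, 0, 7, 44.8, 25, 0, 0, -1, 0, 7.2, 46.9, 27.5, 0, 0, -1, 0, 7.4, 48.5, 30, 0, 0]
}}

```text
t: 5.1
eef_pos: [572.6, 158.9, 141.6]
tcp_rot: [-2.789, 0.0, 0.198]
ft_force: [-0.2, 0.5, 1.6]
opening: 0.003
```

```bash
python3 - <<'E'
from h import *
print(rel(*tp(-22,0,-0.5)))
p,d=snap('wrist','w3.png'); s=env.state(); print(s['ft_force'])
p,d=snap('top','t3.png')
cv2.imwrite('pics/crop3.png',cv2.resize(p[120:280,160:440,::-1],None,fx=2.8,fy=2.8,interpolation=cv2.INTER_CUBIC))
E
```

```text
[-0.66  1.19  2.72  1.79 -0.03 -0.15]
[ 0.55 -0.56  1.1 ]
```

View pics/w3.png

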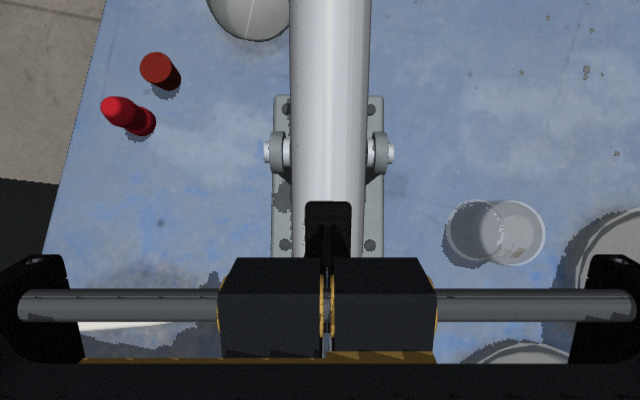

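>>> {"name": "arm_command", "arguments": {
  "motion": [-1, 0, 0.5, 1.5, 1, 0, 0, -1, 0, 1, 2.7, 2, 0, 0, -1, 0, 1, 3.7, 2, 0, 0, -1, 0, 1, 4.2, 2, 0, 0]
}}

```text
t: 5.6
eef_pos: [572.2, 159.1, 137.8]
tcp_rot: [-2.756, 0.001, 0.198]
ft_force: [-4.6, -9.1, 20.9]
opening: 0.004
```

```bash
python3 - <<'E'
from h import *
print(rel(*tp(-22,0,-0.5)))
E
```

```text
[-0.28  0.15 -0.96 -0.12  0.   -0.15]
```

>>> {"name": "arm_command", "arguments": {
  "motion": [-1, 0, 0, 0.5, 0, 0, 0, -1, 0, 0, 0, 0, 0, 0, -1, 0, 0, 0, 0, 0, 0, -1, 0, 0, 0, 0, 0, 0, -1, 0, 0, 0, 0, 0, 0, -1, 0, 0, 0, 0, 0, 0, -1, 0, 0, 0, 0, 0, 0, -1, 0, 0, 0, 0, 0, 0, -1, 0, 0, 0, 0, 0, 0, -1, 0, 0, 0, 0, 0, 0, -1, 0, 0, -30, 0, 0, 0, 0, 0, 0, -80, 0, 0, 0, 0, 0, 0, -120, 0, 0, 0, 0, 0, 0, -120, 0, 0, 0, 0, 0, 0, -120, 0, 0, 0]
}}

```text
t: 7.1
eef_pos: [580.9, 115.2, 247.6]
tcp_rot: [-2.756, 0.002, 0.198]
ft_force: [0.2, 0.3, -1.2]
opening: 0.285
```

```bash
python3 - <<'E'
from h import *
s=env.state();print(s['t'],s['ft_force'],s['opening'])
p,d=snap('wrist','w4.png')
c=env.calibration('wrist')
for l in ['pen_mid','thumb_pad']:
  for r in env.spot_point('wrist',l)[:2]:
    q=w('wrist',r['location'],at(d,r['location']),c)[0]; print(l,r['confidence'],r['location'],q,proj('wrist',tp(-22,69 if l=='pen_mid' else 0,-28 if l=='pen_mid' else 0)[0]))
p,d=snap('side','s4.png')
p,d=snap('top','t4.png'); np.save('t4.npy',d)
cv2.imwrite('pics/crop4.png',cv2.resize(p[120:280,160:440,::-1],None,fx=2.8,fy=2.8,interpolation=cv2.INTER_CUBIC))
E
```

```text
7.1 [ 0.2  0.3 -1.2] 0.2849564432044955
pen_mid 0.8 [326.6, 234.5] [579.27 118.15  89.34] [[327.92 248.05]]
thumb_pad 0.96 [330.2, 179.6] [573.29 163.91 137.68] [[327.72 185.79]]
```

View pics/w4.png

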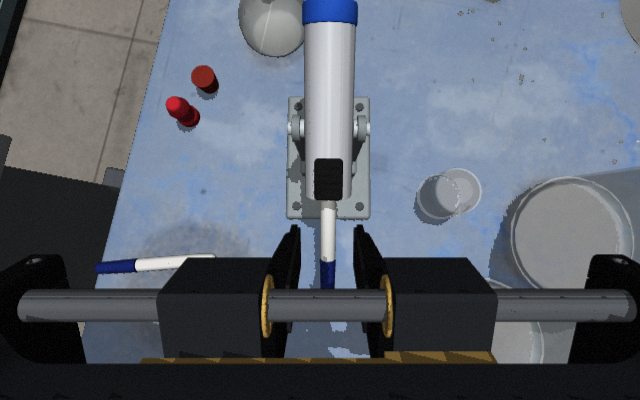

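View pics/crop4.png

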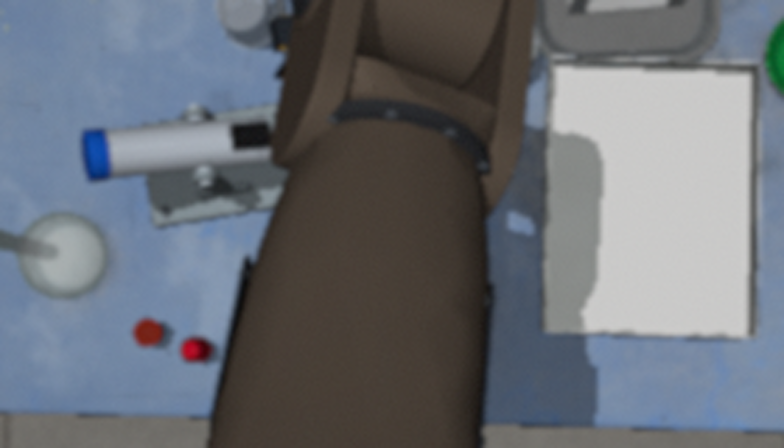

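View pics/s4.png

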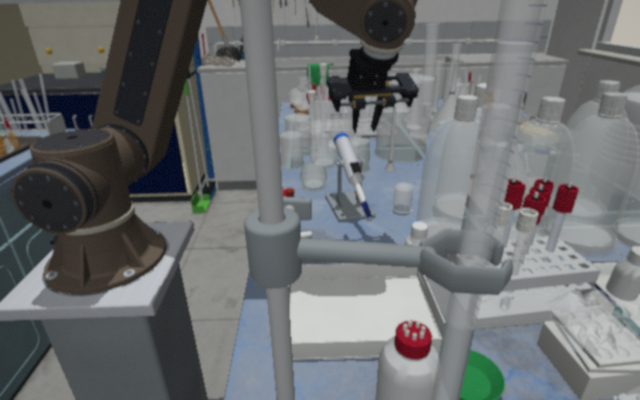

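```bash
python3 - <<'E'
from h import *
p,d=env.read_camera('wrist'); c=env.calibration('wrist')
t,n,M=fr(-22)
def tub(q): return np.array([(q-PIV)@t-40,(q-PIV)@C,(q-PIV)@n-26])
for r in range(205,300,6):
    k=np.arange(305,350); q=w('wrist',np.c_[k,k*0+r],d[r,k],c); q=q[(q[:,2]>40)&(d[r,k]>0)]
    T=np.array([tub(x) for x in q])
    if len(T): print(r,len(T),T.mean(0),T[:,1].min(),T[:,1].max(),T[:,2].max())
print(tub(w('wrist',[330.2,179.6],at(d,(330,180)),c)[0]), proj('wrist',tp(-22,138,-34)[0]))
b=tp(-22,75,20); print('pre',rel(*b)); print(rel(*tp(-22,75,-46),base=b))
E
```

```text
205 16 [ 27.28   1.02 -31.64] -5.999987165154177 8.047552016086179 -29.32873950694116
211 16 [ 33.14   1.   -31.55] -6.041847628190723 8.100611704627584 -29.42822196803958
217 16 [ 39.26   0.99 -32.02] -6.10401341722061 8.122189742274786 -29.11456573184708
223 15 [ 45.28   1.2  -32.02] -6.180721040104025 8.180825622730818 -29.50040737184314
229 16 [ 51.29   0.97 -31.86] -6.217021239967121 8.217181636965773 -29.073812084327706
235 15 [ 57.25   0.47 -31.47] -6.2372580066524606 7.180463516541573 -29.77085618444401
241 14 [ 63.39   0.86 -31.35] -6.337006991717951 7.185515785873568 -28.374010767205874
247 15 [ 69.82   0.43 -31.75] -6.370125792627682 7.1903000419425895 -30.415417321483215
253 14 [ 76.12   0.14 -31.73] -6.422439028192465 7.252518292412349 -29.47873431336998
259 15 [ 82.47   0.4  -31.65] -6.468805359758298 7.293142105905039 -29.2650772630836
265 15 [ 88.69   0.38 -31.22] -6.511242428393139 7.271687005984334 -28.755350568535704
271 15 [ 95.35   0.37 -31.52] -6.556142726936589 7.303830036992334 -29.98745975592375
277 15 [102.09   0.35 -31.81] -6.652117934207504 7.3440839286552855 -28.982318588808372
283 14 [108.66  -0.17 -31.68] -6.645294985738053 6.327194287636258 -29.694143107501862
289 45 [-29.31   0.13 206.16] -5.315767067863948 5.643403777513109 207.88259964328802
295 44 [-29.22   0.16 208.74] -5.260321720211718 5.4869665421276315 209.96045333346785
[-4.67  2.41 -1.67] [[327.75 307.42]]
pre [ 0.74 74.87 95.56 -0.15  0.2  -0.22]
[-0.  0. 66.  0.  0.  0.]
```

>>> {"name": "arm_command", "arguments": {
  "motion": [0, 1, 40, 40, 0, 0, 0, 0, 1, 75, 80, 0, 0, 0, 0, 1, 75, 96, 0, 0, 0, 0, 1, 75, 130, 0, 0, 0, 0, 1, 75, 150, 0, 0, 0, 0, 1, 75, 162.5, 0, 0, 0, 0, 1, 75, 162.5, 0, 0, 0, 0, 1, 75, 162.5, 0, 0, 0]
}}

```text
t: 8.2
eef_pos: [583.4, 107.1, 69.0]
tcp_rot: [-2.756, 0.002, 0.198]
ft_force: [0.3, -0.4, -0.4]
opening: 0.499
```

```bash
python3 - <<'E'
from h import *
p,d=snap('wrist','w5.png'); p,d=snap('side','s5.png'); cv2.imwrite('pics/s5c.png',cv2.resize(p[60:260,260:460,::-1],None,fx=3,fy=3,interpolation=cv2.INTER_CUBIC))
s=env.state(); print(s['t'],s['ft_force'],s['opening'],rel(*tp(-22,75,-47)))
E
```

```text
8.3 [-0.53 -0.59  0.05] 0.502113057997333 [-1.13 -0.06  2.29 -0.09 -0.   -0.19]
```

View pics/w5.png

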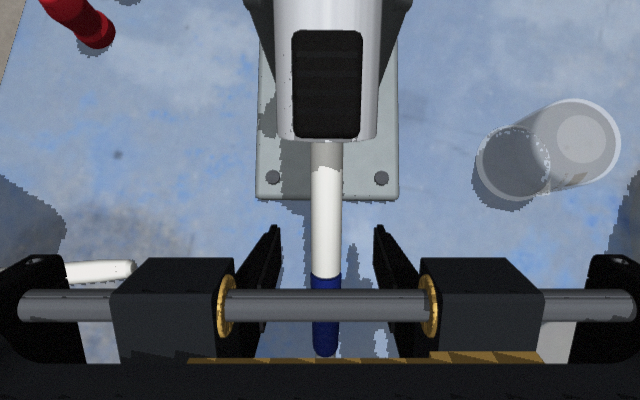

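View pics/s5c.png

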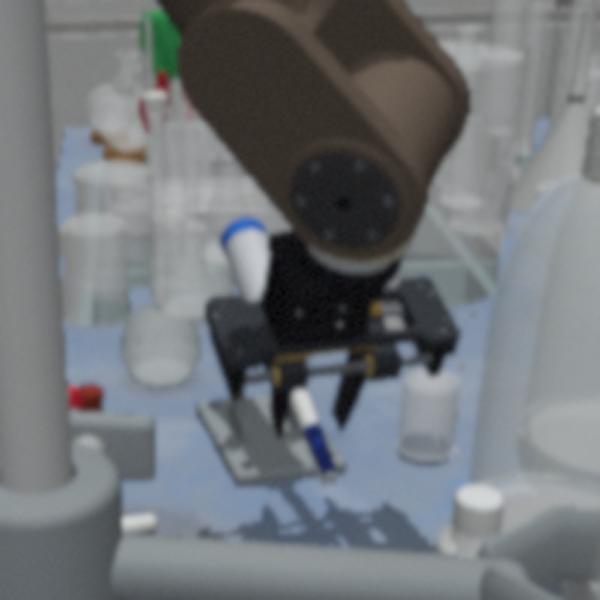

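>>> {"name": "arm_command", "arguments": {
  "motion": [0, 0, 0, 2.5, 0, 0, 0, -1, 0, 0, 2.5, 0, 0, 0, -1, 0, 0, 2.5, 0, 0, 0, -1, 0, 0, 2.5, 0, 0, 0, -1, 0, 0, 2.5, 0, 0, 0, -1, 0, 0, 2.5, 0, 0, 0, -1, 0, 0, 2.5, 0, 0, 0, -1, 0, 0, 2.5, 0, 0, 0, -1, 0, 0, 2.5, 0, 0, 0]
}}

```text
t: 9.2
eef_pos: [582.9, 108.0, 66.2]
tcp_rot: [-2.756, 0.003, 0.198]
ft_force: [0.6, -1.1, 1.3]
opening: 0.155
```

```bash
python3 - <<'E'
from h import *
s=env.state(); print(s['t'],s['ft_force'],s['opening']*95,rel(*tp(-22,75,-47)))
E
```

```text
9.2 [ 0.64 -1.08  1.34] 14.719304095974945 [-0.56 -0.11 -1.27 -0.12  0.09 -0.21]
```

>>> {"name": "arm_command", "arguments": {
  "motion": [-1, 0, 0, -4, 0, 0, 0, -1, 0, 0, -8, 0, 0, 0, -1, 0, 0, -12, 0, 0, 0, -1, 0, 0, -16.5, 0, 0, 0, -1, 0, 0, -16.5, 0, 0, 0]
}}

```text
t: 9.7
eef_pos: [584.5, 101.7, 82.2]
tcp_rot: [-2.756, 0.002, 0.198]
ft_force: [0.5, 0.1, -0.1]
opening: 0.154
```

```bash
python3 - <<'E'
from h import *
p,d=snap('wrist','w6.png'); p,d=snap('side','s6.png'); cv2.imwrite('pics/s6c.png',cv2.resize(p[60:260,260:460,::-1],None,fx=3,fy=3,interpolation=cv2.INTER_CUBIC))
s=env.state(); print(s['t'],s['ft_force'],s['opening']*95,rel(*tp(-22,75,-47)))
E
```

```text
9.8 [ 0.35 -0.37  0.07] 13.841911168053779 [-0.58 -0.13 15.35 -0.11  0.08 -0.21]
```

View pics/w6.png

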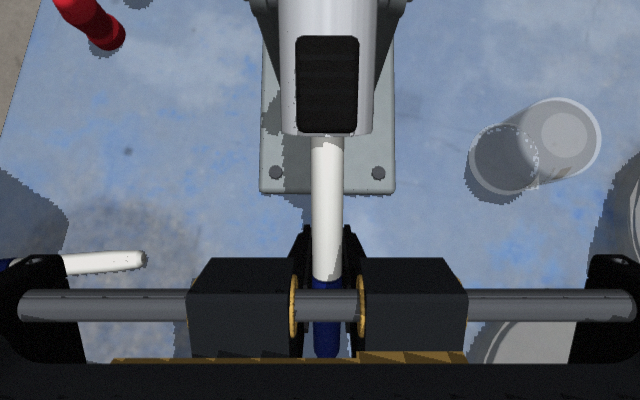

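View pics/s6c.png

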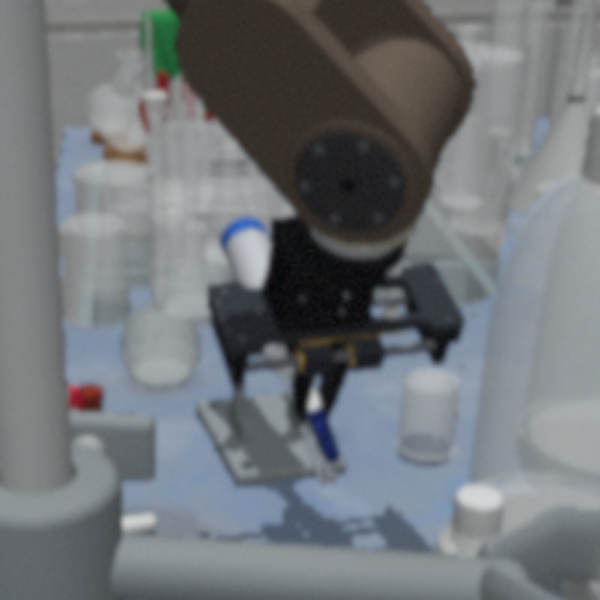

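```bash
cat >> h.py <<'E'
def penfit(rows=range(140,285,8),lo=20):
    p,d=env.read_camera('wrist'); c=env.calibration('wrist'); s=env.state()
    R0=R.from_euler('xyz',s['tcp_rot']).as_matrix()
    for r in rows:
        k=np.arange(310,345); dd=d[r,k]; q=w('wrist',np.c_[k,k*0+r],dd,c); T=(q-s['eef_pos'])@R0
        T=T[(dd>0)&(abs(T[:,2])<40)]
        if len(T)>3: print(r,len(T),T.mean(0),'top z',np.percentile(T[:,2],15))
E
python3 - <<'E'
from h import *
penfit()
E
```

```text
140 34 [ -0.24 -56.61 -16.44] top z -18.062355222411494
148 33 [ -0.02 -53.21 -16.66] top z -18.116583795390152
156 33 [ -0.01 -49.67 -16.28] top z -17.665985779531958
164 33 [ -0.01 -46.16 -16.37] top z -17.774615579362052
172 32 [ -0.14 -42.53 -16.12] top z -17.453776804344216
180 33 [ -0.01 -38.95 -16.26] top z -17.75956843391326
188 32 [ -0.24 -35.32 -16.4 ] top z -17.789415003461766
196 32 [ -0.24 -31.61 -16.37] top z -17.76769746157745
204 31 [ -0.32 -27.81 -16.26] top z -17.513526813535236
212 32 [ -0.24 -24.08 -16.47] top z -17.745940458446704
220 32 [ -0.24 -20.15 -16.28] top z -17.623320208926717
228 35 [  0.01 -15.81 -15.23] top z -18.07661846646299
236 35 [  0.01 -12.04 -15.72] top z -17.779658411737444
244 35 [ -0.01  -8.57 -16.94] top z -18.055885898211343
252 35 [ -0.02  -4.87 -17.68] top z -18.603404856517997
260 34 [ -0.07  -0.99 -18.08] top z -18.62694906242916
268 35 [ -0.03   3.07 -18.22] top z -19.132755945733564
276 35 [ -0.03   7.46 -17.86] top z -18.48612468282908
284 35 [ -0.04  11.09 -18.92] top z -19.477772939457218
```

>>> {"name": "arm_command", "arguments": {
  "motion": [-1, 0, 15, 0, 0, 0, 0, -1, 0, 30, 0, 0, 0, 0, -1, 0, 45, 0, 0, 0, 0, -1, 0, 55, 0, 0, 0, 0, -1, 0, 55, 0, 0, 0, 0, -1, 0, 55, -30, 0, 0, 0, -1, 0, 55, -70, 0, 0, 0, -1, 0, 55, -110, 0, 0, 0, -1, 0, 55, -110, 0, 0, 0]
}}

```text
t: 10.75
eef_pos: [604.6, 9.8, 167.3]
tcp_rot: [-2.759, -0.004, 0.197]
ft_force: [-0.2, -1.2, -0.4]
opening: 0.149
```

```bash
python3 - <<'E'
from h import *
s=env.state(); print(s['t'],s['ft_force'],s['opening']*95)
p,d=snap('wrist','w7.png'); penfit(range(80,285,12))
p,d=snap('top','t7.png')
cv2.imwrite('pics/crop7.png',cv2.resize(p[120:280,160:440,::-1],None,fx=2.8,fy=2.8,interpolation=cv2.INTER_CUBIC))
c=env.calibration('top')
d0=np.load('top0.npy'); v,u=np.mgrid[130:250,340:440]; v=v.ravel();u=u.ravel(); W=w('top',np.c_[u,v],d0[v,u],c)
k=(W[:,2]>28)&(W[:,2]<48); print(W[k].min(0),W[k].max(0))
rc=cv2.minAreaRect(W[k][:,:2].astype(np.float32)); print(rc)
k=abs(W[:,2]-2)<12; 
for nm,sel in dict(lo=(W[:,0]<450),hi=(W[:,0]>630)).items():
    q=W[sel&(W[:,2]>25)]; print(nm,q[:,1].min() if len(q) else 0,q[:,1].max() if len(q) else 0,q[:,0].min(),q[:,0].max())
E
```

```text
10.75 [-0.17 -1.2  -0.44] 14.107611283701376
92 29 [ -0.03 -76.36 -15.39] top z -16.533583859713712
104 31 [ -0.03 -71.53 -15.69] top z -16.928945011281996
116 33 [ -0.03 -66.61 -15.61] top z -17.265107844934462
128 34 [ -0.25 -61.65 -16.05] top z -17.590529933677644
140 34 [ -0.25 -56.58 -16.17] top z -17.794109654951477
152 33 [ -0.03 -51.44 -16.34] top z -17.545409562702638
164 33 [ -0.02 -46.16 -16.29] top z -17.9319677738255
176 33 [ -0.02 -40.78 -16.27] top z -17.65326981889784
188 32 [ -0.25 -35.34 -16.39] top z -18.030946955873034
200 32 [ -0.25 -29.72 -16.27] top z -17.659372271091872
212 32 [ -0.25 -24.13 -16.58] top z -17.951232470779672
224 33 [  0.02 -18.11 -15.99] top z -18.02331558589723
236 35 [ -0.01 -12.15 -15.93] top z -17.89325193219395
248 35 [ -0.02  -6.84 -17.52] top z -18.489665859289428
260 35 [ -0.04  -0.94 -17.94] top z -18.48077603956952
272 35 [ -0.04   5.22 -18.06] top z -18.549503106593736
284 35 [ -0.05  11.21 -18.67] top z -18.736025620874912
[ 407.32 -303.94   28.02] [668.82 -60.6   47.61]
((538.0402221679688, -182.40817260742188), (262.07257080078125, 242.74984741210938), 0.22326798737049103)
lo -301.993785195534 -8.045670727459246 389.8023940170288 449.85284749979644
hi -311.3887775685241 -57.24732269493965 630.3505537938468 695.5674751963361
```

View pics/w7.png

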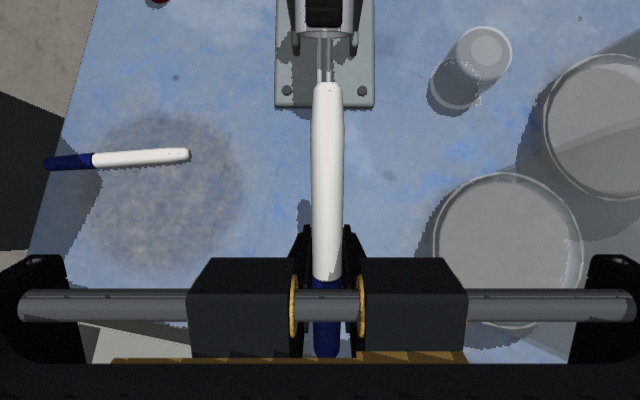

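View pics/crop7.png

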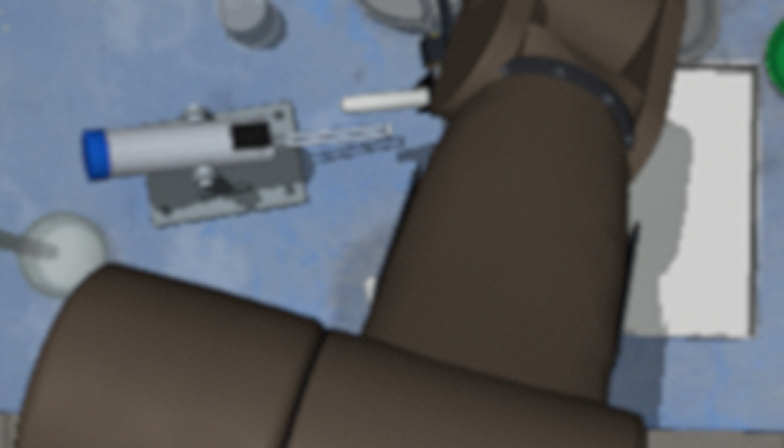

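```bash
python3 - <<'E'
from h import *
M=np.diag([1.,-1,-1]); b=(np.array([539,-212.5,140]),M); print(rel(*b)); print(rel(np.array([539,-212.5,4]),M,base=b))
E
```

```text
[-105.85  200.69  -57.27  -22.04    2.39   11.16]
[  0.   0. 136.   0.   0.   0.]
```

>>> {"name": "arm_command", "arguments": {
  "motion": [-1, -106, 200.5, -57.5, -22, 2.4, 11.2, -1, -106, 200.5, -57.5, -22, 2.4, 11.2, -1, -106, 200.5, -57.5, -22, 2.4, 11.2, -1, -106, 200.5, -57.5, -22, 2.4, 11.2, -1, -106, 200.5, -57.5, -22, 2.4, 11.2, -1, -106, 200.5, -57.5, -22, 2.4, 11.2, -1, -106, 200.5, -57.5, -22, 2.4, 11.2, -1, -106, 200.5, -57.5, -22, 2.4, 11.2, -1, -106, 200.5, -57.5, -22, 2.4, 11.2]
}}

```text
t: 11.8
eef_pos: [539.5, -211.6, 140.5]
tcp_rot: [-3.141, -0.0, 0.001]
ft_force: [-0.1, -0.5, -0.2]
opening: 0.149
```

```bash
python3 - <<'E'
from h import *
s=env.state(); print(s['t'],s['ft_force'],s['opening']*95)
M=np.diag([1.,-1,-1]);print(rel(np.array([539,-212.5,4]),M))
snap('wrist','w8.png'); penfit(range(80,285,40)); snap('side','s8.png')
E
```

```text
11.8 [-0.13 -0.53 -0.24] 14.199266948896534
[ -0.54   1.08 136.49  -0.05  -0.01   0.04]
120 33 [ -0.   -65.   -16.05] top z -17.52888833917463
160 33 [ -0.   -47.96 -16.46] top z -17.923405283210414
200 32 [ -0.24 -29.77 -16.4 ] top z -17.98401447937114
240 35 [ -0.01 -10.31 -16.3 ] top z -17.72710660991223
280 35 [ -0.05   9.74 -17.54] top z -18.993523901818985
```

View pics/w8.png

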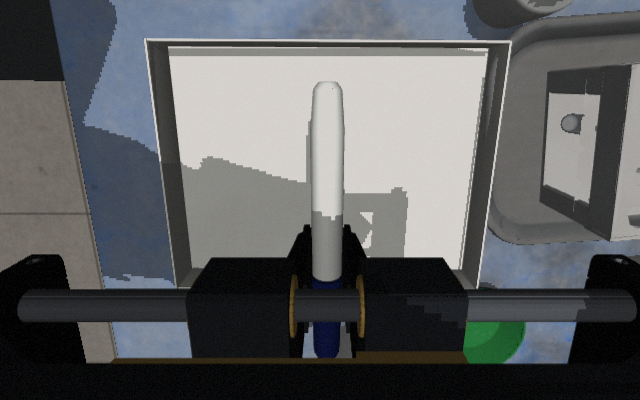

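View pics/s8.png

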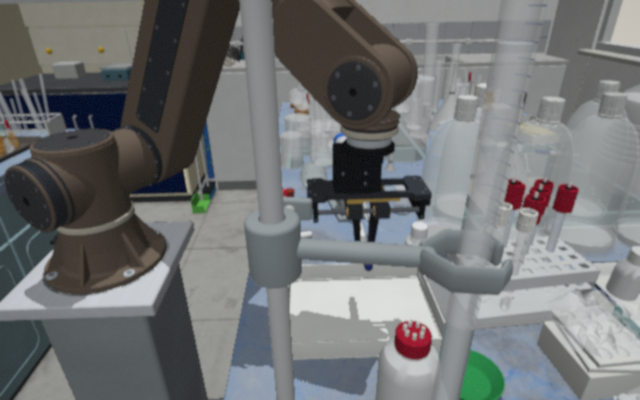

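>>> {"name": "arm_command", "arguments": {
  "motion": [-1, 0, 1, 45, 0, 0, 0, -1, 0, 1, 90, 0, 0, 0, -1, 0, 1, 115, 0, 0, 0, -1, 0, 1, 126, 0, 0, 0, -1, 0, 1, 130, 0, 0, 0, -1, 0, 1, 133, 0, 0, 0, -1, 0, 1, 135, 0, 0, 0, -1, 0, 1, 135, 0, 0, 0]
}}

```text
t: 12.75
eef_pos: [539.8, -213.9, 6.6]
tcp_rot: [3.141, -0.002, -0.001]
ft_force: [-0.6, -0.1, 0.4]
opening: 0.151
```

```bash
python3 - <<'E'
from h import *
p,d=snap('wrist','w9.png'); penfit(range(80,285,40))
c=env.calibration('wrist')
for uv in [(290,120),(365,120),(290,180),(365,180)]: print(w('wrist',uv,at(d,uv),c))
print(env.state()['eef_pos'],env.state()['ft_force'])
E
```

```text
80 35 [  0.03 -81.46   5.24] top z 4.446152747694644
120 35 [ -0.01 -64.92 -14.91] top z -17.79270000314996
160 35 [ -0.01 -47.74 -15.25] top z -17.76761442527211
200 35 [  0.02 -29.2  -14.56] top z -17.948616457785707
240 35 [ -0.01 -10.4  -16.44] top z -17.856113785032722
280 35 [ -0.05   9.68 -17.59] top z -18.002387690942083
[[ 522.07 -150.69    1.58]]
[[ 557.98 -150.76    1.41]]
[[ 521.18 -180.37    1.41]]
[[ 558.8  -180.37    1.67]]
[ 539.68 -213.87    6.54] [ 0.72 -0.12 -0.57]
```

>>> {"name": "arm_command", "arguments": {
  "motion": [-1, 0, 0, 1.5, 0, 0, 0, -1, 0, 0, 2.5, 0, 0, 0, -1, 0, 0, 3.5, 0, 0, 0, -1, 0, 0, 4, 0, 0, 0, -1, 0, 0, 4, 0, 0, 0]
}}

```text
t: 13.35
eef_pos: [539.4, -213.7, 2.2]
tcp_rot: [-3.141, -0.001, -0.001]
ft_force: [-0.4, 1.4, 6.3]
opening: 0.151
```

>>> {"name": "arm_command", "arguments": {
  "motion": [-0.5, 0, 0, -0.5, 0, 0, 0, -0.5, 0, 0, -0.5, 0, 0, 0, -0.4, 0, 0, -0.5, 0, 0, 0, -0.2, 0, 0, -0.5, 0, 0, 0, 0, 0, 0, -0.5, 0, 0, 0, 0, 0, 0, -0.5, 0, 0, 0, 0, 0, 0, -0.5, 0, 0, 0]
}}

```text
t: 14.05
eef_pos: [539.4, -213.7, 2.3]
tcp_rot: [-3.141, -0.001, -0.001]
ft_force: [0.3, 0.4, 0.8]
opening: 0.495
```

>>> {"name": "arm_command", "arguments": {
  "motion": [0, 0, 0, -10, 0, 0, 0, 0, 0, 0, -25, 0, 0, 0, 0, 0, 0, -60, 0, 0, 0, 0, 0, 0, -100, 0, 0, 0, 0, 0, 0, -150, 0, 0, 0, 0, 0, 0, -200, 0, 0, 0, 0, 0, 0, -200, 0, 0, 0, 0, 0, 0, -200, 0, 0, 0]
}}

```text
t: 14.85
eef_pos: [539.2, -213.8, 203.6]
tcp_rot: [3.141, -0.003, -0.001]
ft_force: [-0.2, 0.4, -1.3]
opening: 0.499
```

```bash
python3 - <<'E'
from h import *
s=env.state(); print(s['t'],s['eef_pos'],s['ft_force'])
p,d=snap('wrist','w10.png'); c=env.calibration('wrist')
for r in env.silhouettes('wrist','pen_mid')[:2]:
    v,u=np.nonzero(r['region']); P=w('wrist',np.c_[u,v],d[v,u],c); print(r['confidence'],P.min(0),P.max(0))
snap('side','s10.png')
E
```

```text
14.85 [ 539.19 -213.79  203.62] [-0.23  0.42 -1.26]
0.95 [ 529.87 -271.85   -1.15] [ 546.6  -132.64  372.1 ]
```

View pics/w10.png

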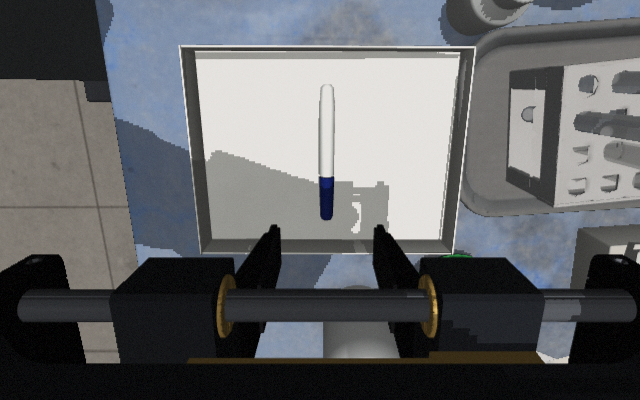

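View pics/s10.png

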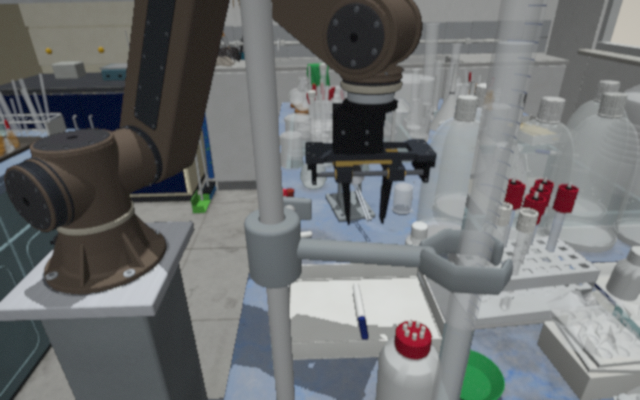

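>>> {"name": "arm_command", "arguments": {
  "motion": [0, 0, 0, 0, 0, 0, 0, 0, 0, 0, 0, 0, 0, 0, 0, 0, 0, 0, 0, 0, 0, 0, 0, 0, 0, 0, 0, 0]
}}

```text
t: 15.4
eef_pos: [539.2, -213.8, 201.9]
tcp_rot: [-3.141, -0.0, -0.001]
ft_force: [0.3, -0.2, 0.3]
opening: 0.5
```

```bash
python3 - <<'E'
from h import *
for n in ['wrist','top']:
    p,d=snap(n,n+'11.png'); c=env.calibration(n)
    for l in ['pen_mid','spare_pen','thumb_pad']:
        for r in env.spot_point(n,l)[:2]: print(n,l,round(r['confidence'],2),r['location'],w(n,r['location'],at(d,r['location']),c)[0])
print(env.job_done())
E
```

```text
wrist pen_mid 0.6 [326.5, 153.2] [ 539.19 -199.08   16.87]
top pen_mid 0.55 [392.8, 189.9] [ 477.01 -122.97  564.49]
top spare_pen 0.6 [297.9, 244.1] [388.76  43.83  13.83]
top thumb_pad 0.98 [249.6, 168.8] [567.5  160.95 139.94]
the job is handed in; nothing more can be done
None
```

The pen is lying flat near the middle of the white tray, and I handed the job in at about 15.5 s of the 48 s.

- **Tipping:** I pressed the thumb pad until the wrist force rose to about 21 N at the hard stop. The pen slid fully onto the chute.
- **Freeing and placing:** I gripped the pen near its middle and raised it 16.5 mm square to the tube. I then moved it 55 mm along to clear the end stop, lifted it away, and lowered it until it touched the tray floor at about 6 N before letting go.

**Last checks:**
- **Stored pen:** the wrist camera puts it at about (539, -199), with its upper surface about 17 mm up, as expected for a pen lying flat on the tray floor. It was still there about half a second later.
- **Spare pen:** the top camera put its centre at (389, 44), against (389, 43) when I measured it at the start, so it had not moved.
- **Tube:** still fully tipped, with the pad at 140 mm.
- **Gripper:** about 200 mm up and touching nothing.

**Disagreements:**
- **Blocked view:** the top camera's final position for the stored pen was useless. The arm was in the way and its depth reading fell on the arm, so I relied on the wrist camera.
- **Tube position:** before pressing, the wrist and top cameras differed by up to 5 mm on the tube's position. I aimed between them, and it caused no trouble.

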